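# Pack the press gap with the blade that drags

### The job

The cheese has sunk and the press's ram now hangs on its stops, just short of the white follower on top of the mould. Find by feel which of the three packing blades takes up the gap: slid in flat over the follower from the open side nearest the robot it should drag firmly between ram and follower, neither slipping in loose nor having to be forced. Leave that one in the press with its nose under the middle of the ram, and the other two lying on the cutting board.

Things in the scene. Friction and masses are not known exactly. Their poses are not given: they have to be found in the camera images.
- press: Cheese press: base 260 x 290 mm, two columns 248 mm apart left and right (along y) of the ram, crossbar and screw with a T-handle above, 350 mm high; an orange mould 212 mm across, rim 112 mm above the table, stands under the ram. Origin on the press's axis at table height. z up; x points from the open side nearest the robot into the press, the way a blade goes in.
- gap (a point): Middle of the round underside of the ram's pad as it hangs on its stops: on the press's axis, 132 mm above the table, axes as the press. The white follower, a flat level disc 186 mm across on the same axis, stands out of the mould; its upper face lies 3.2 to 11.6 mm below this point (not known beforehand). It shows as a 48 mm wide ledge round the pad.
- ram: Ram: steel pad 90 mm across, 12 mm thick, under a rod and crosshead bar (26 mm above the pad's underside). Origin mid-underside of the pad. About 7 N hold it down on its stops; it gives upwards (200 N/m, 18 mm). Driving a thicker blade's bevel under it takes up to 14 N, the blade then drags 3 to 7 N; a blade thinner than the gap 1 N or less; a nose tip higher than the gap stops dead at the pad's rim.
- board: Light wooden cutting board, 240 (x) x 300 (y) x 10 mm, on the table. Origin in the centre of its underside, upper face at +10 mm. The three blades lie on it side by side, about 90 mm apart, noses away from the robot, in any order.
- blade6_fin (a point): Packing blade 6 mm thick: aluminium bar 130 (x) x 40 (y) mm, one drilled hole (10 mm) in its upper face, about 140 g. Upright fin on its rear part to hold it: 44 (x) x 12 (y) x 36 mm high. This point is the fin's centre: 24 mm above the underside, 18 mm above the upper face, 103 mm behind the nose tip. x points to the nose, z up.
- blade6_nose (a point): Middle of the 6 mm blade's nose tip, at its flat underside; x points out of the nose, z up. The last 25 mm of the blade are bevelled on the upper side, from 6 mm thick down to 2.7 mm at the tip. Let go with its nose at the press's axis, the blade rests flat and steady on the follower; with its nose only on the ledge it would tip off backwards.
- blade9_fin (a point): Packing blade 9 mm thick: aluminium bar 130 (x) x 40 (y) mm, two drilled holes (10 mm) in its upper face, about 180 g. Upright fin on its rear part to hold it: 44 (x) x 12 (y) x 36 mm high. This point is the fin's centre: 27 mm above the underside, 18 mm above the upper face, 103 mm behind the nose tip. x points to the nose, z up.
- blade9_nose (a point): Middle of the 9 mm blade's nose tip, at its flat underside; x points out of the nose, z up. The last 25 mm of the blade are bevelled on the upper side, from 9 mm thick down to 5.7 mm at the tip. Let go with its nose at the press's axis, the blade rests flat and steady on the follower; with its nose only on the ledge it would tip off backwards.
- blade12_fin (a point): Packing blade 12 mm thick: aluminium bar 130 (x) x 40 (y) mm, three drilled holes (10 mm) in its upper face, about 220 g. Upright fin on its rear part to hold it: 44 (x) x 12 (y) x 36 mm high. This point is the fin's centre: 30 mm above the underside, 18 mm above the upper face, 103 mm behind the nose tip. x points to the nose, z up.
- blade12_nose (a point): Middle of the 12 mm blade's nose tip, at its flat underside; x points out of the nose, z up. The last 25 mm of the blade are bevelled on the upper side, from 12 mm thick down to 8.7 mm at the tip. Let go with its nose at the press's axis, the blade rests flat and steady on the follower; with its nose only on the ledge it would tip off backwards.
- brush: Bystander, to be left alone: flat brush lying on the table. Origin at its underside.
- beaker: Bystander, to be left alone: steel beaker, 70 mm across, 85 mm high. Origin at its underside.
- wheel: Bystander, to be left alone: small yellow cheese wheel, 170 mm across, 75 mm high. Origin at its underside.
There are look-alikes about, which are no part of the job. Leave any purple look-alike of the part that bears blade9_fin alone.

How it is judged:
By the outcome, as a careful person would: the job done as asked, in the order asked, and still so for the second after the job is handed in, with the robot touching nothing.
It also fails if it takes over 72 s, if anything falls off the work surface, if the arm or the gripper's body presses on something with over 40 N, if the wrist force passes 120 N, or if a joint passes its speed limit or range.

### The arm

A 6-joint arm with a two-finger parallel gripper is mounted at the origin on the work surface. World frame = base frame: x ahead of the robot, y to its left, z up, the work surface at z = 0. Lengths are in m, angles in rad, forces in N, time in s.
With the tool pointing down it reaches from about 0.35 to 0.975 m from the base axis. Payload 7.1 kg.
Tool frame: the origin (TCP) lies at the very end of the fingers, on their centre line; the grasp point (between the pads) lies 19 mm behind it; z points along the fingers, y is the line along which they close (so a half turn about z gives the same grasp; the last joint's range is limited). The gripper opens to 88 mm and grips with 3 to 60 N. Pads are 20 mm wide; open, the fingers measure 115 mm over their backs; the gripper's body (75 mm by 178 mm) begins 61 mm behind the grasp point.
Start: joints at [-1.356, 0.423, 1.63, -0, 1.089, -0.019], TCP at [0.145, -0.608, 0.223] pointing down, gripper open.
Joint ranges: [-3, 3], [-0.9, 2.11], [0.09, 2.58], [-1.31, 4.45], [0.11, 2.69], [-2.54, 2.54]. Speed limits (rad/s): [2.39, 2.39, 3.01, 3.14, 3.14, 3.14].

### API

Orientations are given as a unit quaternion [x, y, z, w].
In Python, from station import monitor, grab_frame, camera_model, sign_off gives the robot as it stands. The module is installed in compiled form; this text tells all that it offers.
- The arm moves only by the shell command python3 -m pendant 'ROWS' [FORCE]. ROWS is a JSON object of lists of equal length, an entry for each row: "claw": the closure, from -1 (fully open) to 1 (shut), so that 0 is half open; "travel": the shift along the tool's x, y, z in m, a list of three; "turn": the turn about the tool's z in degrees. A call has 1 to 20 rows; each row shifts and turns the commanded pose from where the row before left it, along the tool's axes as they then stand; what a row does not reach is not made up. A row lasts 1/12 s, in which the tool goes at most 41.7 mm and 7.16 degrees, less where a joint would pass 70% of its speed; a pose out of reach is approached as far as the arm can. A call is refused whole if a number of a shift passes 0.0417 or a number of a turn 7.16, either way. A call with a gripper value outside its range is refused whole. The fingers move at their own pace and stop on an object; FORCE is the grip in N (left out, the last holds). Time passes only in rows, so rows that do not move let the fingers close. It gives the time, the measured TCP pose, the force, the opening and the grip force at its end, in the units of the state.
- monitor.read_state(): the state, without advancing time (a new reading comes with each control period).
- grab_frame(name): name is "scene" or "top"; returns (picture, depth): 420x560x3 uint8, red, green, blue; 420x560 float32, m along the optical axis (not along the pixel's ray), 0 where there is no reading.
- camera_model(name): a dict with "mtx" (3x3 intrinsics, pixels), "cam_to_world" (4x4, takes a point from camera to world coordinates). Camera axes: x right, y down, z forward; pixel columns grow to the right and rows downward; lengths in m; the calibration is good to about 2 mm. A picture is of the moment at which its call begins. camera_model takes no time and is no camera call.
- sign_off(): hands the job in; it is judged then, once.
The state is a dict: "time": time; "joint_pos": joint angles; "joint_vel": joint speeds; "effort": joint torques, N m; "tcp_pos": TCP position; "eef_rot": TCP orientation; "ft_force": force on the tool from outside, world axes, zero at the start; "ft_torque": the same for the moment, N m; "gripper_width": opening from 0.0 (shut) to 1.0 (fully open); "grasp_force": force on a finger pad.
Only numpy, scipy, OpenCV 4.12 (cv2) and the standard library are available. Lean on these libraries where they do the work, as an engineer would, in place of code of your own. Each camera call takes 0.05 s, during which the arm holds its last target. There are 200 camera calls.

## Working session

There is one attempt and no reset: what is moved stays moved. The work goes in short steps, Python scripts to look and compute and a shell command to move; the robot and the scene stay as the last step left them, time stands still between calls to the robot, and variables do not carry over. Pictures are saved under pics/ and viewed, at most 10 in all, crops included, and the job is handed in when it is done.

```bash
mkdir -p pics; cat > h.py <<'E'
import numpy as np, cv2
from station import monitor, grab_frame, camera_model, sign_off
def pts(name,depth):
    m=camera_model(name);K=m["mtx"];T=np.array(m["cam_to_world"])
    K=np.array(K);v,u=np.mgrid[:420,:560]
    c=np.stack([(u-K[0,2])/K[0,0]*depth,(v-K[1,2])/K[1,1]*depth,depth],-1)
    return c@T[:3,:3].T+T[:3,3]
def ray(name,u,v,z):
    m=camera_model(name);K=np.array(m["mtx"]);T=np.array(m["cam_to_world"])
    d=T[:3,:3]@np.array([(u-K[0,2])/K[0,0],(v-K[1,2])/K[1,1],1]);o=T[:3,3]
    return o+d*(z-o[2])/d[2]
E
python3 - <<'E'
from h import *
for n in("scene","top"):
    p,d=grab_frame(n);cv2.imwrite(f"pics/{n}0.png",p[:,:,::-1]);np.savez(f"{n}0.npz",p=p,d=d)
    print(n,np.round(camera_model(n)["cam_to_world"],3).tolist())
s=monitor.read_state();print(s)
E
```

```text
scene [[0.525, 0.672, -0.522, 1.257], [0.851, -0.414, 0.323, -0.488], [0.001, -0.613, -0.79, 1.189], [0.0, 0.0, 0.0, 1.0]]
top [[0.024, -0.973, 0.231, 0.281], [-1.0, -0.023, 0.007, -0.051], [-0.002, -0.231, -0.973, 1.358], [0.0, 0.0, 0.0, 1.0]]
{'time': 0.1, 'joint_pos': array([-1.35601636e+00,  4.23746089e-01,  1.63060888e+00,  1.89079877e-05,
        1.08857702e+00, -1.90401104e-02]), 'joint_vel': array([-0.00039834, -0.00229917, -0.00205533, -0.00110124,  0.00085337,
        0.00019092]), 'effort': array([ 1.09668275e-03, -5.45610380e+01, -2.74324322e+01,  6.43921271e-02,
        1.88053760e-02, -2.74578917e-05]), 'tcp_pos': array([ 0.14470977, -0.60750783,  0.22199271]), 'eef_rot': array([ 9.93174091e-01,  1.16639512e-01, -5.71027437e-05, -6.67280428e-04]), 'ft_force': array([1.46944411, 0.57444179, 0.14976898]), 'ft_torque': array([-0.0052722 ,  0.00297594,  0.02471366]), 'grasp_force': 0.0, 'gripper_width': 0.9973647814314284}
```

View pics/scene0.png

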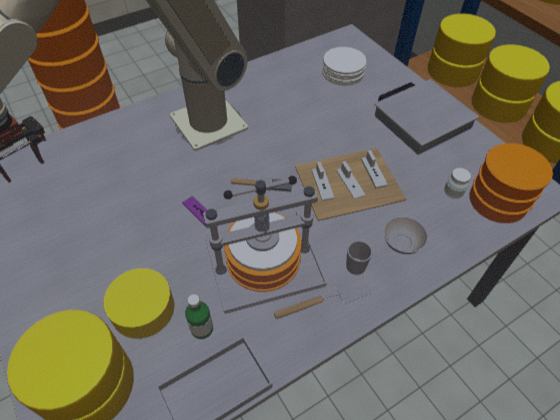

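View pics/top0.png

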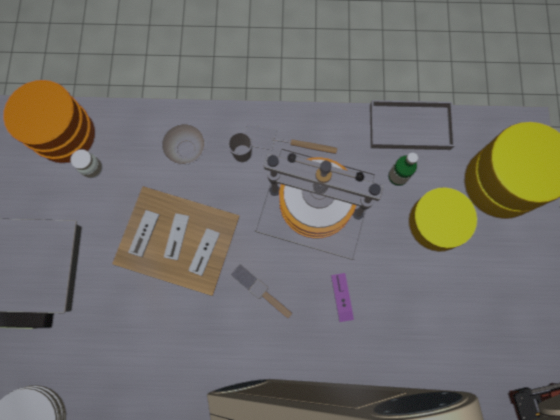

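The top view shows the board around (177,240). Three grey blades lie on it, at (143,234), (176,236) and (205,250). The press is at about (318,193), and a purple look-alike with two holes is at (342,297). I'll enlarge the board to count holes and measure.

```bash
python3 - <<'E'
from h import *
z=np.load("top0.npz");p,d=z["p"],z["d"]
a=cv2.resize(p[175:305,100:360],(780,390),interpolation=cv2.INTER_CUBIC)
cv2.imwrite("pics/crop.png",a[:,:,::-1])
W=pts("top",d)
hsv=cv2.cvtColor(p,cv2.COLOR_RGB2HSV)
print("table z",np.median(W[320:360,100:180,2]))
# board blades: low saturation inside board
m=((hsv[...,1]<60)&(hsv[...,2]>110)).astype(np.uint8);m[:, :115]=0;m[:,240:]=0;m[:195]=0;m[290:]=0
m2=((W[...,2]>0.013)&(W[...,2]<0.08)).astype(np.uint8);m2[:,:115]=0;m2[:,240:]=0;m2[:195]=0;m2[290:]=0
for nm,mm in(("col",m),("z",m2)):
  n,l,st,c=cv2.connectedComponentsWithStats(mm)
  for i in range(1,n):
    if st[i,4]>60:
        q=W[l==i];r=cv2.minAreaRect(np.argwhere(l==i)[:,::-1].astype(np.float32))
        top=q[q[:,2]>np.percentile(q[:,2],97)]
        fin=q[q[:,2]>0.04]
        print(nm,st[i],c[i].round(1),r,np.percentile(q[:,2],[50,99]).round(4),"fin",len(fin),fin.mean(0).round(4) if len(fin) else 0)
# press
pr=W[150:260,250:390].reshape(-1,3)
for lo,hi in((.105,.135),(.14,.17),(.17,.25),(.25,.36)):
    q=pr[(pr[:,2]>lo)&(pr[:,2]<hi)];print(lo,len(q),q.mean(0).round(3),q.min(0).round(3),q.max(0).round(3))
E
```

```text
table z 1.5533920023624859e-06
col [115 195  24  62 774] [122.8 215.3] ((126.5, 225.5), (61.0, 23.0), 90.0) [0.0003 0.012 ] fin 1 [ 0.2813 -0.0509  1.358 ]
col [ 172  195   68   95 1608] [224.3 235.3] ((205.5, 242.0), (93.99998474121094, 66.99998474121094), 90.0) [-0.0001  0.0097] fin 2 [ 0.2813 -0.0509  1.358 ]
col [128 210  32  47 620] [143.3 232. ] ((143.1724090576172, 233.0689697265625), (15.969799041748047, 47.53800964355469), 21.801410675048828) [0.0218 0.0626] fin 81 [0.4774 0.3491 0.1055]
col [164 213  26  47 661] [176.1 235.4] ((175.9383087158203, 236.09512329101562), (15.3445405960083, 46.894065856933594), 14.534454345703125) [0.0155 0.0553] fin 81 [0.4709 0.256  0.0997]
col [188 228  32  48 693] [203.9 251. ] ((203.7586212158203, 251.39657592773438), (15.625468254089355, 47.92685317993164), 23.198589324951172) [0.0188 0.1636] fin 89 [0.4252 0.1728 0.1569]
col [115 265  77  25 994] [140.8 281.1] ((153.0, 277.0), (76.0, 24.0), 0.0) [0.     0.0107] fin 4 [ 0.2813 -0.0509  1.358 ]
z [128 209  32  48 739] [142.9 233. ] ((142.6885986328125, 233.1660919189453), (23.37611770629882
[... 171 characters left out ...]
(18.432706832885742, 48.02205276489258), 14.03624439239502) [0.0171 0.0548] fin 86 [0.4783 0.2672 0.0506]
z [188 227  34  50 682] [203.3 251.9] ((202.0274200439453, 250.73973083496094), (21.021188735961914, 48.166664123535156), 24.443954467773438) [0.0193 0.0588] fin 91 [0.4374 0.1913 0.0533]
z [231 264   9  18  87] [236.3 273.2] ((235.0, 272.5), (17.0, 8.0), 90.0) [0.0169 0.024 ] fin 0 0
0.105 2197 [ 0.582 -0.124  0.122] [ 0.518 -0.258  0.105] [ 0.728 -0.008  0.135]
0.14 482 [ 0.603 -0.128  0.152] [ 0.575 -0.263  0.14 ] [ 0.651 -0.001  0.17 ]
0.17 892 [ 0.616 -0.135  0.182] [ 0.574 -0.27   0.17 ] [0.662 0.001 0.247]
0.25 2418 [ 0.619 -0.135  0.292] [ 0.569 -0.275  0.254] [0.675 0.005 0.358]
```

View pics/crop.png

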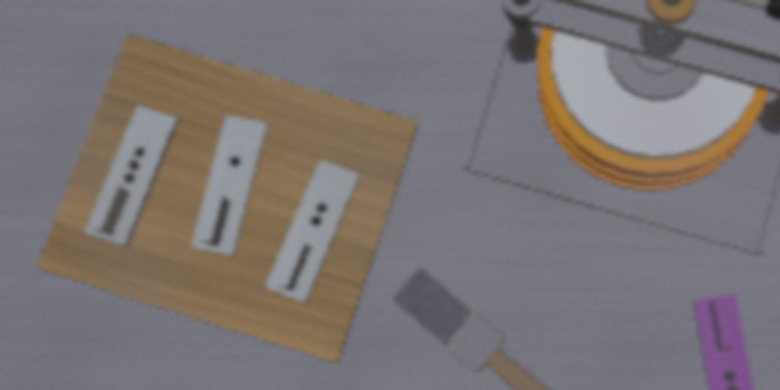

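Counting holes in the crop:
- **12 mm:** full-image (143,234), three holes.
- **6 mm:** (176,236), one hole.
- **9 mm:** (205,250), two holes. It is grey and lies on the board.
- **Look-alike:** (342,297), purple, on the table. I'll leave it alone.

The measured top-face heights (22, 16 and 19 mm) agree with these thicknesses. Next I need precise poses.

```bash
cat > meas.py <<'E'
from h import *
def blade(p,box,zt,name="top",thr=110):
    x0,y0,x1,y1=box
    hsv=cv2.cvtColor(p,cv2.COLOR_RGB2HSV)
    m=((hsv[...,1]<60)&(hsv[...,2]>thr)).astype(np.uint8);k=np.zeros_like(m);k[y0:y1,x0:x1]=m[y0:y1,x0:x1]
    c=max(cv2.findContours(k,0,1)[0],key=cv2.contourArea)[:,0]
    w=np.array([ray(name,u,v,zt)[:2] for u,v in c],np.float32)
    (c0,s,a)=cv2.minAreaRect(w*1000);b=cv2.boxPoints((c0,s,a))
    e=[b[1]-b[0],b[2]-b[1]];e=max(e,key=np.linalg.norm);e=e*np.sign(e[0])
    return np.array(c0),s,np.degrees(np.arctan2(e[1],e[0]))
E
python3 - <<'E'
from meas import *
z=np.load("top0.npz");p,d=z["p"],z["d"];W=pts("top",d)
for n,box,t in(("12",(126,205,162,262),.012),("6",(162,208,190,262),.006),("9",(187,223,222,278),.009)):
    c,s,a=blade(p,box,.01+t);u=np.array([np.cos(np.radians(a)),np.sin(np.radians(a))])
    q=W[box[1]:box[3],box[0]:box[2]].reshape(-1,3);zt=.01+t+.036
    f=q[abs(q[:,2]-zt)<.003]; fm=(f.min(0)+f.max(0))/2
    fr=cv2.minAreaRect((f[:,:2]*1000).astype(np.float32))
    print(n,"ctr",c.round(1),"size",np.round(s,1),"yaw",a.round(1),"fin pred",(c-38*u).round(1),"fin top depth",len(f),np.round(fr[0],1),np.round(fr[1],1),round(fr[2],1),"face z",np.median(q[(q[:,2]>.013)&(q[:,2]<.025),2]).round(4))
# board yaw
hsv=cv2.cvtColor(p,cv2.COLOR_RGB2HSV)
def fit(P):
    A=np.c_[2*P,np.ones(len(P))];x=np.linalg.lstsq(A,(P**2).sum(1),rcond=None)[0];return x[0],x[1],np.sqrt(x[2]+x[0]**2+x[1]**2)
for cam in("top","scene"):
    z=np.load(cam+"0.npz");pp,dd=z["p"],z["d"];W2=pts(cam,dd);h=cv2.cvtColor(pp,cv2.COLOR_RGB2HSV)
    R=np.linalg.norm(W2[...,:2]-[.615,-.13],axis=-1)
    wm=(h[...,1]<50)&(h[...,2]>130)&(R<.12)&(abs(W2[...,2]-.124)<.012)
    print(cam,"follower n",wm.sum(),"z med",np.median(W2[wm,2]).round(4), np.percentile(W2[wm,2],[10,90]).round(4))
    om=(h[...,0]<20)&(h[...,1]>130)&(R<.14)&(abs(W2[...,2]-.112)<.004)
    print(" rim z",om.sum(),np.median(W2[om,2]).round(4),"circle rim?")
    c=max(cv2.findContours(wm.astype(np.uint8),0,1)[0],key=cv2.contourArea)[:,0]
    P=np.array([ray(cam,u,v,np.median(W2[wm,2]))[:2] for u,v in c]);
    for k in range(8):
        f=fit(P);r=abs(np.hypot(*(P-f[:2]).T)-f[2]);P=P[r<max(.002,np.percentile(r,85))]
    print(" follower circle",np.round(f,4),len(P))
    pm=(R<.06)&(abs(W2[...,2]-.144)<.003);print(" pad top",pm.sum(),np.median(W2[pm,2]).round(4))
    bar=(R<.2)&(W2[...,2]>.25)&(W2[...,2]<.30);B=W2[bar][:,:2];b=B.mean(0);_,_,V=np.linalg.svd(B-b,full_matrices=0);v=V[0]*np.sign(V[0,1])
    print(" bar",bar.sum(),b.round(4),"yaw",np.degrees(np.arctan2(-v[0],v[1])).round(2))
    mm=cv2.minAreaRect((B*1000).astype(np.float32));print(mm)
E
```

```text
12 ctr [521.6 352.2] size [ 46.2 133.5] yaw -16.9 fin pred [485.2 363.3] fin top depth 57 [485.5 364.4] [12.7 42.7] 72.7 face z 0.0194
6 ctr [515.6 260.3] size [ 44.2 132.4] yaw -10.2 fin pred [478.2 267. ] fin top depth 58 [477.9 267.6] [13.6 42.2] 80.4 face z 0.0156
9 ctr [473.9 178.1] size [ 44.8 133.2] yaw -20.0 fin pred [438.2 191.2] fin top depth 62 [437.7 192. ] [13.  43.7] 69.7 face z 0.0175
top follower n 1429 z med 0.1271 [0.1239 0.1303]
 rim z 471 0.1114 circle rim?
 follower circle [ 0.6216 -0.1346  0.0904] 72
 pad top 214 0.1436
 bar 1857 [ 0.6183 -0.1346] yaw -14.99
((622.33837890625, -134.69276428222656), (283.9609375, 37.97550964355469), 74.84042358398438)
scene follower n 1633 z med 0.1269 [0.1242 0.1298]
 rim z 491 0.1116 circle rim?
 follower circle [ 0.6254 -0.1388  0.0903] 76
 pad top 247 0.1435
 bar 1864 [ 0.6284 -0.1437] yaw -14.96
((623.5449829101562, -137.550537109375), (285.45989990234375, 42.13283920288086), 74.76996612548828)
```

The press axis is at about (0.6225, -0.136), yaw -15°. The depth puts the follower's top near 0.127, so the gap is about 5 mm and the 6 mm blade is the likely one. I'll try it first and judge it by feel. I'm moving toward its fin at (0.478, 0.267), yaw -10°.

```bash
python3 -m pendant '{"claw":[-1,-1,-1,-1,-1,-1,-1,-1,-1,-1,-1,-1,-1,-1,-1,-1,-1,-1,-1,-1],"travel":[[0.028,-0.024,0],[0.028,-0.024,0],[0.028,-0.024,0],[0.028,-0.024,0],[0.028,-0.024,0],[0.028,-0.024,0],[0.028,-0.024,0],[0.028,-0.024,0],[0.028,-0.024,0],[0.028,-0.024,0],[0.0155,-0.033,0],[0.0155,-0.033,0],[0.0155,-0.033,0],[0.0155,-0.033,0],[0.0155,-0.033,0],[0.0155,-0.033,0],[0.0155,-0.033,0],[0.0155,-0.033,0],[0.0155,-0.033,0],[0.0155,-0.033,0]],"turn":[0,0,0,0,0,0,0,0,0,0,0,0,0,0,0,0,0,0,0,0]}' 40
python3 -m pendant '{"claw":[-1,-1,-1,-1,-1,-1,-1,-1,-1,-1,-1,-1,-1,-1,-1,-1,-1,-1,-1,-1],"travel":[[0.0155,-0.033,0],[0.0155,-0.033,0],[0.0155,-0.033,0],[0.0155,-0.033,0],[0.0155,-0.033,0],[0.0155,-0.033,0],[0,0,0],[0,0,0],[0,0,0],[0,0,0],[0,0,0],[0,0,0],[0,0,0],[0,0,0],[0,0,0],[0,0,0],[0,0,0],[0,0,0],[0,0,0],[0,0,0]],"turn":[0,0,0,0,0,0,-7.1,-7.1,-7.1,-7.1,-7.1,-7.1,-7.1,-7.1,-7.1,-7.1,-7.1,-7.1,-7.1,-7.1]}'
python3 -m pendant '{"claw":[-1,-1,-1,-1,-1,-1,-1,-1,-1,-1],"travel":[[0,0,0],[0,0,0],[0,0,0],[0,0,0],[0,0,0],[0,0,0],[0,0,0],[0,0,0],[0,0,0],[0,0,0]],"turn":[-7.1,-7.1,-7.1,-7.1,-7.1,-7.1,-7.1,-7.1,0,0]}'
cat > st.py <<'E'
from h import *
import sys
from scipy.spatial.transform import Rotation as R
s=monitor.read_state();M=R.from_quat(s["eef_rot"]).as_matrix()
print("t",round(s["time"],2),"tcp",s["tcp_pos"].round(4),"xyaw",np.degrees(np.arctan2(M[1,0],M[0,0])).round(2),"zdir",M[:,2].round(3),"F",s["ft_force"].round(1),"T",s["ft_torque"].round(2),"w",round(s["gripper_width"],3),"g",round(s["grasp_force"],1),"j",s["joint_pos"].round(2))
if len(sys.argv)>3: print("tool delta",(M.T@(np.array(list(map(float,sys.argv[1:4])))-s["tcp_pos"])).round(4))
E
python3 st.py .478 .267 .019
```

```text
time: 1.77
tcp_pos: [0.4357, 0.0491, 0.2226]
eef_rot: [0.993, 0.117, -0.0, 0.0]
ft_force: [0.3, -1.0, 0.3]
gripper_width: 0.998
grasp_force: 0.0
time: 3.43
tcp_pos: [0.4803, 0.2613, 0.2223]
eef_rot: [0.551, 0.835, -0.0, -0.0]
ft_force: [0.1, -0.3, 0.7]
gripper_width: 1.0
grasp_force: 0.0
time: 4.27
tcp_pos: [0.4803, 0.2614, 0.2224]
eef_rot: [0.093, 0.996, -0.0, -0.0]
ft_force: [-0.9, 0.1, -0.1]
gripper_width: 1.001
grasp_force: 0.0
t 4.27 tcp [0.4803 0.2614 0.2224] xyaw 169.38 zdir [-0.001 -0.    -1.   ] F [-0.9  0.1 -0.1] T [ 0.08 -0.15  0.  ] w 1.001 g 0.0 j [ 0.48  0.31  1.8   0.    1.03 -0.91]
tool delta [0.0032 0.0052 0.2034]
```

```bash
python3 -m pendant '{"claw":[-1,-1,-1,-1,-1,-1,-1,-1,-1,1,1,1,1,1,1,1,1,1,1,1],"travel":[[0.003,0.005,0.03],[0,0,0.036],[0,0,0.036],[0,0,0.036],[0,0,0.03],[0,0,0.02],[0,0,0.01],[0,0,0.005],[0,0,0],[0,0,0],[0,0,0],[0,0,0],[0,0,0],[0,0,0],[0,0,0],[0,0,0],[0,0,0],[0,0,0],[0,0,0],[0,0,0]],"turn":[-0.7,0,0,0,0,0,0,0,0,0,0,0,0,0,0,0,0,0,0,0]}' 50
python3 st.py
```

```text
time: 5.93
tcp_pos: [0.4784, 0.2669, 0.0196]
eef_rot: [0.085, 0.996, -0.0, -0.0]
ft_force: [0.2, 0.6, -0.1]
gripper_width: 0.207
grasp_force: 0.0
t 5.93 tcp [0.4784 0.2669 0.0196] xyaw 170.29 zdir [-0. -0. -1.] F [ 0.2  0.6 -0.1] T [ 0.04 -0.11 -0.01] w 0.207 g 0.0 j [ 0.49  0.62  1.9   0.    0.62 -0.91]
```

```bash
python3 -m pendant '{"claw":[1,1,1,1,1,1],"travel":[[0,0,0],[0,0,0],[0,0,0],[0,0,0],[0,0,0],[0,0,0]],"turn":[0,0,0,0,0,0]}'
python3 st.py
python3 -m pendant '{"claw":[1,1,1,1,1,1,1,1,1],"travel":[[0,0,-0.01],[0,0,-0.02],[0,0,-0.03],[0,0,-0.03],[0,0,-0.03],[0,0,-0.03],[0,0,-0.01],[0,0,0],[0,0,0]],"turn":[0,0,0,0,0,0,0,0,0]}'
python3 - <<'E'
from meas import *
for n in ("top","scene"):
    p,d=grab_frame(n);np.savez(n+"1.npz",p=p,d=d);cv2.imwrite(f"pics/{n}1.png",p[:,:,::-1])
E
python3 st.py
```

```text
time: 6.43
tcp_pos: [0.4784, 0.2668, 0.0196]
eef_rot: [0.085, 0.996, -0.0, -0.0]
ft_force: [-0.3, -1.4, -0.3]
gripper_width: 0.135
grasp_force: 50.0
t 6.43 tcp [0.4784 0.2668 0.0196] xyaw 170.29 zdir [-0. -0. -1.] F [-0.3 -1.4 -0.3] T [-0.06 -0.07  0.  ] w 0.135 g 50.0 j [ 0.49  0.62  1.9  -0.    0.62 -0.91]
time: 7.18
tcp_pos: [0.4783, 0.2668, 0.1796]
eef_rot: [0.085, 0.996, 0.0, 0.0]
ft_force: [-0.2, -0.7, -2.2]
gripper_width: 0.134
grasp_force: 50.0
t 7.28 tcp [0.4774 0.2663 0.178 ] xyaw 170.29 zdir [-0.003 -0.001 -1.   ] F [ 0.7  0.6 -1.4] T [-0.01 -0.09  0.02] w 0.136 g 50.0 j [ 0.49  0.37  1.84  0.    0.94 -0.91]
```

```bash
python3 -m pendant '{"claw":[1,1],"travel":[[0,0,0],[0,0,0]],"turn":[5.3,0]}'; python3 st.py .4293 -.0842 .16
```

```text
time: 7.45
tcp_pos: [0.4774, 0.2664, 0.1777]
eef_rot: [0.132, 0.991, -0.001, -0.001]
ft_force: [-0.1, 0.6, -2.2]
gripper_width: 0.135
grasp_force: 50.0
t 7.45 tcp [0.4774 0.2664 0.1777] xyaw 164.81 zdir [-0.003 -0.002 -1.   ] F [-0.1  0.6 -2.2] T [ 0.   -0.11  0.01] w 0.135 g 50.0 j [ 0.49  0.37  1.84  0.    0.94 -0.82]
tool delta [-0.0455 -0.3509  0.0184]
```

View pics/scene1.png

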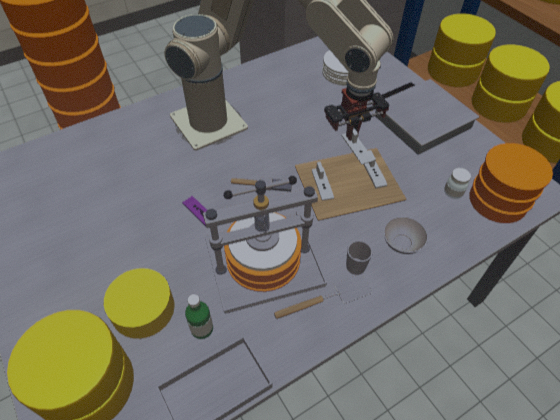

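The one-hole blade hangs level in the gripper at (358,148), and the other two still lie on the board. Now to the press.

```bash
python3 -m pendant '{"claw":[1,1,1,1,1,1,1,1,1,1,1,1,1,1],"travel":[[-0.004,-0.015,0],[-0.004,-0.03,0],[-0.004,-0.035,0.002],[-0.004,-0.035,0.002],[-0.004,-0.035,0.002],[-0.005,-0.035,0.002],[-0.005,-0.035,0.002],[-0.005,-0.035,0.002],[-0.005,-0.035,0.002],[-0.005,-0.032,0.002],[0,-0.02,0.002],[0,-0.009,0],[0,0,0],[0,0,0]],"turn":[0,0,0,0,0,0,0,0,0,0,0,0,0,0]}'; python3 st.py .465 -.0938 .147
```

```text
time: 8.62
tcp_pos: [0.4308, -0.0835, 0.1611]
eef_rot: [0.131, 0.991, 0.0, -0.001]
ft_force: [0.3, -0.6, -2.3]
gripper_width: 0.131
grasp_force: 50.0
t 8.62 tcp [ 0.4308 -0.0835  0.1611] xyaw 164.98 zdir [-0.001  0.001 -1.   ] F [ 0.3 -0.6 -2.3] T [ 0.06 -0.14  0.01] w 0.131 g 50.0 j [-0.22  0.25  2.08  0.    0.82 -1.53]
tool delta [-0.0358 -0.0011  0.0141]
```

```bash
python3 -m pendant '{"claw":[1,1,1,1,1,1,1],"travel":[[-0.01,-0.001,0.003],[-0.012,0,0.004],[-0.01,0,0.004],[-0.004,0,0.003],[0,0,0],[0,0,0],[0,0,0]],"turn":[0,0,0,0,0,0,0]}'; python3 st.py .465 -.0938 .14
python3 - <<'E'
from h import *
for n in ("top","scene"):
    p,d=grab_frame(n);np.savez(n+"2.npz",p=p,d=d)
    if n=="scene": cv2.imwrite(f"pics/{n}2.png",cv2.resize(p[150:300,180:380],(800,600),interpolation=cv2.INTER_CUBIC)[:,:,::-1])
E
```

```text
time: 9.2
tcp_pos: [0.4652, -0.0938, 0.1474]
eef_rot: [0.13, 0.991, 0.0, -0.0]
ft_force: [-0.8, -1.2, -1.5]
gripper_width: 0.133
grasp_force: 50.0
t 9.2 tcp [ 0.4652 -0.0938  0.1474] xyaw 165.02 zdir [-0.001  0.    -1.   ] F [-0.8 -1.2 -1.5] T [ 0.05 -0.1   0.02] w 0.133 g 50.0 j [-0.22  0.32  2.01 -0.    0.81 -1.53]
tool delta [ 0.0002 -0.0001  0.0074]
```

View pics/scene2.png

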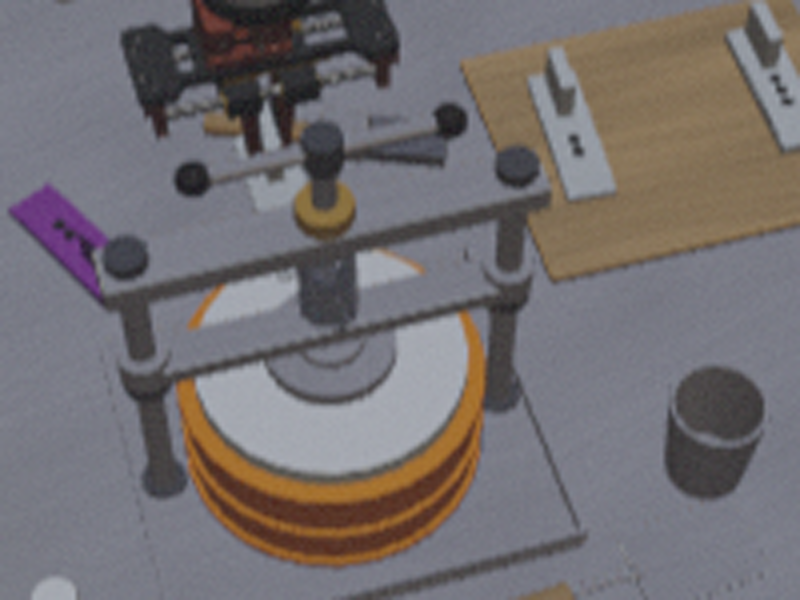

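The blade approaches the press square to it, aligned with the rod at crop (325,200). Its nose is hidden behind the crossbar. Now I'll feel for the follower.

```bash
python3 -m pendant '{"claw":[1,1,1,1,1],"travel":[[0,0,0.003],[0,0,0.003],[0,0,0.001],[0,0,0],[0,0,0]],"turn":[0,0,0,0,0]}' >/dev/null; python3 st.py
for i in 1; do python3 -m pendant '{"claw":[1,1,1],"travel":[[0,0,0.001],[0,0,0],[0,0,0]],"turn":[0,0,0]}' >/dev/null; python3 st.py; done
python3 -m pendant '{"claw":[1,1,1],"travel":[[0,0,0.001],[0,0,0],[0,0,0]],"turn":[0,0,0]}' >/dev/null; python3 st.py
python3 -m pendant '{"claw":[1,1,1],"travel":[[0,0,0.001],[0,0,0],[0,0,0]],"turn":[0,0,0]}' >/dev/null; python3 st.py
```

```text
t 9.72 tcp [ 0.4655 -0.0941  0.1406] xyaw 164.99 zdir [-0.  0. -1.] F [ 0.2 -1.  -1.3] T [-0.04 -0.1  -0.  ] w 0.137 g 50.0 j [-0.22  0.33  2.02  0.    0.8  -1.53]
t 9.97 tcp [ 0.4656 -0.094   0.1397] xyaw 165.0 zdir [ 0.  0. -1.] F [ 1.   0.7 -1.5] T [ 0.05 -0.13  0.01] w 0.133 g 50.0 j [-0.22  0.33  2.02  0.    0.79 -1.53]
t 10.22 tcp [ 0.4655 -0.094   0.1386] xyaw 164.99 zdir [-0.  0. -1.] F [ 0.2  0.2 -2. ] T [ 0.06 -0.06 -0.08] w 0.135 g 50.0 j [-0.22  0.33  2.02  0.    0.79 -1.53]
t 10.47 tcp [ 0.4655 -0.094   0.1376] xyaw 165.0 zdir [-0.  0. -1.] F [ 0.1  0.3 -2.1] T [ 0.05 -0.06  0.04] w 0.132 g 50.0 j [-0.22  0.34  2.02 -0.    0.79 -1.53]
```

```bash
python3 -m pendant '{"claw":[1,1,1],"travel":[[0,0,0.0008],[0,0,0],[0,0,0]],"turn":[0,0,0]}' >/dev/null; python3 st.py
python3 -m pendant '{"claw":[1,1,1],"travel":[[0,0,0.0007],[0,0,0],[0,0,0]],"turn":[0,0,0]}' >/dev/null; python3 st.py
python3 -m pendant '{"claw":[1,1,1],"travel":[[0,0,0.0007],[0,0,0],[0,0,0]],"turn":[0,0,0]}' >/dev/null; python3 st.py
```

```text
t 10.72 tcp [ 0.4657 -0.0941  0.137 ] xyaw 164.99 zdir [ 0. -0. -1.] F [ 0.4 -0.6 -1. ] T [ 0.03 -0.07 -0.02] w 0.133 g 50.0 j [-0.22  0.34  2.02  0.    0.79 -1.53]
t 10.97 tcp [ 0.4657 -0.0941  0.1367] xyaw 164.99 zdir [ 0.001 -0.    -1.   ] F [-2.5  1.9  7.2] T [ 0.04 -0.01 -0.04] w 0.133 g 50.0 j [-0.22  0.34  2.02 -0.    0.79 -1.53]
t 11.22 tcp [ 0.4657 -0.0942  0.1363] xyaw 164.99 zdir [ 0.001 -0.    -1.   ] F [-4.9 -0.1 10.1] T [-0.08  0.03 -0.04] w 0.132 g 50.0 j [-0.22  0.34  2.02 -0.    0.78 -1.53]
```

Contact comes at TCP z 0.1369, so the follower is at about 0.1273 and the gap is about 4.7 mm. I'll ease off to light contact and slide in.

```bash
python3 -m pendant '{"claw":[1,1,1,1,1,1,1,1,1],"travel":[[0,0,-0.001],[-0.003,0,0],[-0.004,0,0],[-0.004,0,0],[-0.004,0,0],[-0.004,0,0],[-0.003,0,0],[0,0,0],[0,0,0]],"turn":[0,0,0,0,0,0,0,0,0]}' 60 >/dev/null; python3 st.py
python3 -m pendant '{"claw":[1,1,1,1],"travel":[[-0.002,0,0],[-0.002,0,0],[-0.002,0,0],[0,0,0]],"turn":[0,0,0,0]}' >/dev/null; python3 st.py
python3 -m pendant '{"claw":[1,1,1,1],"travel":[[-0.002,0,0],[-0.002,0,0],[-0.002,0,0],[0,0,0]],"turn":[0,0,0,0]}' >/dev/null; python3 st.py
```

```text
t 11.97 tcp [ 0.488  -0.1     0.1366] xyaw 165.0 zdir [ 0.002 -0.    -1.   ] F [ 1.1 -0.9  1.6] T [-0.05 -0.5  -0.02] w 0.13 g 60.0 j [-0.23  0.37  1.97 -0.    0.8  -1.54]
t 12.3 tcp [ 0.4925 -0.1013  0.1367] xyaw 165.0 zdir [-0.001  0.    -1.   ] F [-2.5  0.5  8.1] T [ 0.09  0.09 -0.04] w 0.136 g 60.0 j [-0.23  0.37  1.96  0.    0.81 -1.54]
t 12.63 tcp [ 0.4956 -0.1021  0.1369] xyaw 165.0 zdir [-0.006  0.002 -1.   ] F [-13.7   3.9  20.2] T [0.51 1.66 0.05] w 0.136 g 60.0 j [-0.23  0.38  1.95  0.    0.82 -1.54]
```

```bash
python3 -m pendant '{"claw":[1,1,1,1],"travel":[[-0.001,0,-0.0006],[-0.002,0,0],[-0.002,0,0],[0,0,0]],"turn":[0,0,0,0]}' >/dev/null; python3 st.py .523 -.1093 .137
python3 -m pendant '{"claw":[1,1,1,1],"travel":[[-0.002,0,0],[-0.002,0,0],[-0.002,0,0],[0,0,0]],"turn":[0,0,0,0]}' >/dev/null; python3 st.py .523 -.1093 .137
```

```text
t 12.97 tcp [ 0.4997 -0.1032  0.137 ] xyaw 164.99 zdir [-0.007  0.002 -1.   ] F [-13.8   2.7  16. ] T [ 0.51  1.68 -0.05] w 0.139 g 60.0 j [-0.23  0.38  1.94  0.    0.83 -1.54]
tool delta [-0.0241  0.0002 -0.0002]
t 13.3 tcp [ 0.5059 -0.1049  0.137 ] xyaw 165.0 zdir [-0.007  0.002 -1.   ] F [-11.8   3.3  15.2] T [0.49 1.58 0.06] w 0.133 g 60.0 j [-0.23  0.39  1.92  0.    0.83 -1.54]
tool delta [-0.0177  0.0002 -0.0001]
```

```bash
python3 -m pendant '{"claw":[1,1,1,1],"travel":[[-0.003,0,-0.0006],[-0.003,0,0],[-0.002,0,0],[-0.002,0,0]],"turn":[0,0,0,0]}' >/dev/null; python3 st.py .523 -.1093 .137
python3 -m pendant '{"claw":[1,1,1],"travel":[[-0.003,0,0],[-0.002,0,0],[-0.001,0,0]],"turn":[0,0,0]}' >/dev/null; python3 st.py .523 -.1093 .137
```

```text
t 13.63 tcp [ 0.5153 -0.1074  0.137 ] xyaw 165.0 zdir [-0.007  0.002 -1.   ] F [-10.9   2.7   9.1] T [0.51 1.29 0.04] w 0.132 g 60.0 j [-0.23  0.4   1.9   0.    0.84 -1.54]
tool delta [-0.0079  0.0002 -0.0001]
t 13.88 tcp [ 0.5214 -0.109   0.137 ] xyaw 164.99 zdir [-0.007  0.002 -1.   ] F [-11.7   2.9  10.6] T [ 0.46  1.36 -0.01] w 0.136 g 60.0 j [-0.23  0.41  1.89  0.    0.85 -1.54]
tool delta [-0.0017  0.0002 -0.    ]
```

```bash
python3 -m pendant '{"claw":[1,1,1],"travel":[[0,0,-0.0007],[0,0,-0.0005],[0,0,0]],"turn":[0,0,0]}' >/dev/null; python3 st.py .523 -.1093 .137
python3 -m pendant '{"claw":[1,1],"travel":[[-0.002,0,0],[-0.002,0,0]],"turn":[0,0]}' >/dev/null; python3 st.py .523 -.1093 .137
```

```text
t 14.13 tcp [ 0.5217 -0.1091  0.1373] xyaw 165.0 zdir [-0.006  0.002 -1.   ] F [-3.9  0.9 -6.7] T [0.37 0.91 0.  ] w 0.13 g 60.0 j [-0.23  0.41  1.89  0.    0.85 -1.54]
tool delta [-0.0013  0.0002  0.0003]
t 14.3 tcp [ 0.5264 -0.1104  0.1374] xyaw 164.99 zdir [-0.005  0.001 -1.   ] F [-3.7  0.9 -9.4] T [ 0.36  0.89 -0.05] w 0.136 g 60.0 j [-0.23  0.42  1.88  0.    0.85 -1.54]
tool delta [0.0036 0.0002 0.0005]
```

With no downward pressure the blade drags about 3.8 N. The bevel went in at about 14 N and did not stop, so this is a firm fit. I'll ease back about 3 mm, rest the blade on the follower and release.

```bash
python3 -m pendant '{"claw":[1,1,1,1,1,1],"travel":[[0.0015,0,0.0003],[0.0015,0,0.0003],[0.001,0,0.0001],[0,0,0],[0,0,0],[0,0,0]],"turn":[0,0,0,0,0,0]}' >/dev/null; python3 st.py .523 -.1093 .137
python3 -m pendant '{"claw":[0.6,0.4,0.2,0,0,0,0,0,0,0,0,0],"travel":[[0,0,0],[0,0,0],[0,0,0],[0,0,0],[0,0,0],[0,0,0],[0,0,0],[0,0,0],[0,0,0],[0,0,0],[0,0,0],[0,0,0]],"turn":[0,0,0,0,0,0,0,0,0,0,0,0]}'; python3 st.py
```

```text
t 14.8 tcp [ 0.5251 -0.11    0.1384] xyaw 164.99 zdir [ 0.001 -0.    -1.   ] F [ 3.  -0.1 -9.1] T [ 0.04 -0.13 -0.04] w 0.135 g 60.0 j [-0.23  0.41  1.89  0.    0.84 -1.54]
tool delta [0.0022 0.0001 0.0014]
time: 15.8
tcp_pos: [0.5245, -0.1098, 0.1382]
eef_rot: [0.131, 0.991, 0.0, -0.0]
ft_force: [0.5, -0.5, -0.3]
gripper_width: 0.498
grasp_force: 0.0
t 15.8 tcp [ 0.5245 -0.1098  0.1382] xyaw 165.0 zdir [-0.  0. -1.] F [ 0.5 -0.5 -0.3] T [ 0.03 -0.14  0.  ] w 0.498 g 0.0 j [-0.23  0.41  1.89  0.    0.84 -1.54]
```

Released cleanly. I'll raise the gripper straight up past the fin, back away and look.

```bash
python3 -m pendant '{"claw":[0,0,0,0,0,0,0,0,0,0,0,0,0,0],"travel":[[0,0,-0.005],[0,0,-0.015],[0,0,-0.02],[0,0,-0.01],[0.02,0,0],[0.035,0,0],[0.035,0.02,0],[0.02,0.035,0],[0,0.04,0],[0,0.04,0],[0,0.04,0],[0,0.04,0],[0,0,0],[0,0,0]],"turn":[0,0,0,0,0,0,0,0,0,0,0,0,0,0]}'
python3 - <<'E'
from h import *
for n in ("top","scene"):
    p,d=grab_frame(n);np.savez(n+"3.npz",p=p,d=d)
    if n=="top":
        a=p[130:310,100:380]
        W=pts(n,d);m=(abs(W[...,2]-.1693)<.004)&(np.linalg.norm(W[...,:2]-[.523,-.109],axis=-1)<.04)
        q=W[m];print("fin top",m.sum(),cv2.minAreaRect((q[:,:2]*1000).astype(np.float32)),q[:,2].mean().round(4))
    else: a=p[110:310,180:420]
    cv2.imwrite(f"pics/{n}3.png",cv2.resize(a,(780,int(780*a.shape[0]/a.shape[1])),interpolation=cv2.INTER_CUBIC)[:,:600 if 0 else 780,::-1][:600])
E
python3 st.py
```

```text
time: 16.97
tcp_pos: [0.4742, 0.1281, 0.1883]
eef_rot: [0.129, 0.992, 0.0, 0.0]
ft_force: [-0.4, 0.1, -0.1]
gripper_width: 0.501
grasp_force: 0.0
fin top 70 ((524.90380859375, -107.61309814453125), (11.46117877960205, 43.49942398071289), 75.08602905273438) 0.1692
t 17.07 tcp [0.4734 0.1258 0.188 ] xyaw 165.03 zdir [-0.001 -0.    -1.   ] F [-0.8 -0.7 -0.8] T [-0.02 -0.13  0.01] w 0.497 g 0.0 j [ 0.24  0.27  1.95 -0.    0.92 -1.07]
```

View pics/top3.png

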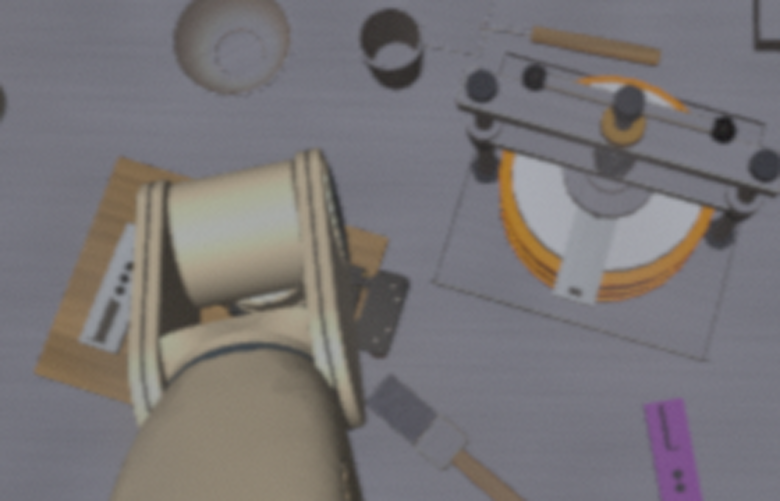

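The blade sits squarely under the pad at crop (585,240). Its fin top at 0.1692 m shows it lies flat, and the nose works out at about (0.624, -0.134), on the press axis. The other two blades were not touched and are still on the board, and the gripper is clear of everything.

```bash
python3 -c "
from station import sign_off
print(sign_off())"
```

```text
the job is handed in; nothing more can be done
None
```

The 6 mm blade is the fit: it went in at about 14 N, then dragged about 4 N, and is left flat in the press with its nose under the middle of the ram; the untried 9 mm and 12 mm blades are still on the board, and the job is handed in.

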